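Reload the carton stapler on the bakery's packing table

TASK

Reload the carton stapler: lay the full-length copper strip of staples, legs down, flat on the floor of its open magazine channel between the black follower and the nose while the rail is still pulled out. Then push the rail with the orange knob fully home towards the nose, so that the spring follower presses the strip up against the nose, and let go.

Things in the scene. Friction and masses are not known exactly. Their poses are not given: they have to be found in the camera images.
- strip: full-length copper strip of carton staples, inverted-U bar 80 mm long (x), 36 wide (y), 28 high, 90 g, lying legs down on the table. Origin: centre of its underside. Ends alike: either way round is right. A steel-grey strip of the same size and a 30 mm copper stub are not wanted.
- bed (a point): point on the channel floor of the fixed grey-white stapler (315 x 110 mm), 40 mm above the table; x along the channel to the nose, y across, z up. Channel open above, 46 mm wide, walls 9 mm high flaring to 63. Nose stop face 55 mm ahead (+x), nose 88 wide, 30 high over the floor. Black follower's face 55-65 mm behind, top 25 up; closing the rail slides the strip to the stop.
- knob (a point): centre of the top of the orange knob, an upright post 24 x 24 mm (sides along the bed's x and y) on the rail's rear end, top 57 mm above the channel floor, upper 40 mm clear all round. On the channel's centre line, moving with the rail: 105 mm behind (-x of) the bed when closed, up to 175 mm when open. Pinch it, or push it from behind.
- rail (a joint): travel of the rail in m: 0 = fully closed (pushed towards the nose, +x of the bed), 0.07 = fully pulled out; starts at 0.06 to 0.07. About 8 N of friction, stays where it is left; once the follower meets the strip its spring adds 1 to 4 N, so closing takes about 12 N.
Not all that is in view belongs to the job. What is shaped like the strip but yellow is not meant.

How it is judged:
On the way:
1. the copper strip lies flat in the channel, legs down, while the rail is still pulled out (z of strip in the frame of bed between -0.004 and 0.006 m and y of strip in the frame of bed between -0.01 and 0.01 m and x of strip in the frame of bed between -0.03 and 0.022 m and angle between strip's own z axis and vertical below 0.17 rad and angle between the x axis of strip and the x axis of bed, either way round below 0.2 rad and value of joint rail above 0.035 m), for 0.2 s.
At the end, for the whole second after the job is handed in: The rail is closed (within 8 mm of fully home) and the copper strip lies at rest in the channel, legs down: underside within 6 mm of the channel floor, within 10 mm of the centre line and 0.2 rad of the channel's direction, tilted less than 0.17 rad, its front end within 10 mm of the nose stop (value of joint rail below 0.008 m and z of strip in the frame of bed between -0.004 and 0.006 m and y of strip in the frame of bed between -0.01 and 0.01 m and x of strip in the frame of bed between 0.005 and 0.022 m and angle between strip's own z axis and vertical below 0.17 rad and angle between the x axis of strip and the x axis of bed, either way round below 0.2 rad and linear speed of strip below 0.02 m/s); the robot touches nothing.
It also fails if it takes over 50 s, if anything falls off the work surface, if the arm or the gripper's body presses on something with over 40 N, if the wrist force passes 120 N, or if a joint passes its speed limit or range.

ROBOT

A 6-joint arm with a two-finger parallel gripper is mounted at the origin on the work surface. World frame = base frame: x ahead of the robot, y to its left, z up, the work surface at z = 0. Lengths are in m, angles in rad, forces in N, time in s.
With the tool pointing down it reaches from about 0.35 to 0.975 m from the base axis. Payload 4.9 kg.
Tool frame: the origin (TCP) lies at the very end of the fingers, on their centre line; the grasp point (between the pads) lies 19 mm behind it (ctrl.pinch_z is the distance from the TCP to the grasp point, in m); z points along the fingers, y is the line along which they close (so a half turn about z gives the same grasp; the last joint's range is limited). The gripper opens to 85 mm and grips with 20 to 120 N. Pads are 22 mm wide; open, the fingers measure 114 mm over their backs; the gripper's body (76 mm by 85 mm) begins 54 mm behind the grasp point. The pads swing forward as they close: fully open they stand 13 mm farther back than shut.
Start: joints at [-1.445, 0.053, 1.613, -0, 1.476, -0.119], TCP at [0.151, -0.606, 0.231] pointing down, gripper open.
Joint ranges: [-3.01, 3.01], [-1.01, 2.22], [0.06, 2.58], [-1.02, 4.17], [0.09, 2.62], [-3.14, 3.14]. Speed limits (rad/s): [2.57, 2.57, 3.14, 3.14, 3.14, 3.14].

INTERFACE

Orientations are given as a rotation vector (axis times angle).
In Python, from station import ctrl, optics gives the robot as it stands. The module is installed in compiled form; this text tells all that it offers.
- The arm moves only by the shell command python3 -m handwheel 'ROWS' [OPENING] [FORCE]. ROWS is JSON, one flat list of numbers, 6 for each row, row after row: the shift along the tool's x, y, z in m, then the turn, a rotation vector about the tool's x, y, z in degrees. A call has 1 to 20 rows; each row shifts and turns the commanded pose from where the row before left it, along the tool's axes as they then stand; what a row does not reach is not made up. A row lasts 1/10 s, in which the tool goes at most 50 mm and 8.59 degrees, less where a joint would pass 70% of its speed; a pose out of reach is approached as far as the arm can. A call is refused whole if a number of a shift passes 0.05 or a number of a turn 8.59, either way. A call with a gripper value outside its range is refused whole. OPENING is the closure, from 0 (fully open) to 1 (shut), set as the call begins (- or left out, the last holds). The fingers move at their own pace and stop on an object; FORCE is the grip in N (left out, the last holds). Time passes only in rows, so rows that do not move let the fingers close. It gives the time, the measured TCP pose, the force and the opening at its end, in the units of the state.
- ctrl.get_obs(): the state, without advancing time (a new reading comes with each control period).
- optics.get_image(name): name is "side" or "top" or "wrist"; returns (picture, depth): 400x640x3 uint8, red, green, blue; 400x640 float32, m along the optical axis (not along the pixel's ray), 0 where there is no reading.
- optics.get_calibration(name): a dict with "fovy" (degrees; the focal length in pixels is half the picture's height over the tangent of half this angle, whatever the lens; pixels are square), "cx", "cy" (the principal point, pixels), "k1" (the pictures are not rectified: a ray, as slopes to the right and down, at radius r is drawn at 1 + k1 r^2 times it, then the intrinsics apply), "rvec" (rotation vector, rad) and "tvec" (3), from world to camera coordinates, as OpenCV has them; the wrist camera has in their place "mount" (4x4, takes a point from camera to tool coordinates, whose origin is the TCP and whose axes are the flange's). Camera axes: x right, y down, z forward; pixel columns grow to the right and rows downward; lengths in m; the calibration is good to about 2 mm. A picture is of the moment at which its call begins: read the wrist's pose just before it. get_calibration takes no time and is no camera call.
- ctrl.finish_job(): hands the job in, once; it reports no verdict.
The state is a dict: "t": time; "q": joint angles; "dq": joint speeds; "effort": joint torques, N m; "tool_pos": TCP position; "tool_rot": TCP orientation; "contact_force": force on the tool from outside, world axes, zero at the start; "wrist_torque": the same for the moment, N m; "opening": finger opening in m.
Only numpy, scipy, OpenCV 4.12 (cv2) and the standard library are available. Lean on these libraries where they do the work, as an engineer would, in place of code of your own. Each camera call takes 0.05 s, during which the arm holds its last target. There are 200 camera calls.

## Working session

There is one attempt and no reset: what is moved stays moved. The work goes in short steps, Python scripts to look and compute and a shell command to move; the robot and the scene stay as the last step left them, time stands still between calls to the robot, and variables do not carry over. Pictures are saved under pics/ and viewed, on a budget of 10 in all, crops included, one or two more only if the job needs it, and the job is handed in when it is done.

```bash
mkdir -p pics; cat > h.py <<'E'
import numpy as np, cv2
from scipy.spatial.transform import Rotation as R
from station import ctrl, optics
def cam(n,obs=None):
    c=optics.get_calibration(n); f=200/np.tan(np.radians(c["fovy"])/2)
    if "rvec" in c:
        Rm=R.from_rotvec(np.ravel(c["rvec"])).as_matrix(); t=np.ravel(c["tvec"]); return c,f,Rm.T,-Rm.T@t
    obs=obs or ctrl.get_obs(); M=np.array(c["mount"]); Rt=R.from_rotvec(obs["tool_rot"]).as_matrix()
    return c,f,Rt@M[:3,:3],Rt@M[:3,3]+np.array(obs["tool_pos"])
def slopes(C,uv):
    c,f=C[:2]; d=(np.atleast_2d(uv).astype(float)-[c["cx"],c["cy"]])/f; s=d.copy()
    for _ in range(20): s=d/(1+c["k1"]*(s**2).sum(1,keepdims=True))
    return np.c_[s,np.ones(len(s))]
def onplane(C,uv,z):
    r=slopes(C,uv)@C[2].T; return C[3]+r*((z-C[3][2])/r[:,2])[:,None]
def bydepth(C,uv,d):
    return C[3]+(slopes(C,uv)*np.ravel(d)[:,None])@C[2].T
E
python3 - <<'E'
from h import *
for n in("top","side"):
    im,d=optics.get_image(n); np.savez(n+"0.npz",im=im,d=d); cv2.imwrite(f"pics/{n}0.png",im[...,::-1])
    C=cam(n); print(n,C[3],C[2][:,2],C[1])
o=ctrl.get_obs();print(o["t"],o["tool_pos"],R.from_rotvec(o["tool_rot"]).as_matrix().round(3))
E
```

```text
top [0.37264009 0.15181544 0.89049534] [ 0.14331503 -0.00355129 -0.98967075] 407.9805420440303
side [0.18515108 0.86370112 0.61837177] [ 0.31350956 -0.76199106 -0.56664043] 418.842606001971
0.1 [ 0.15140689 -0.6058026   0.23020471] [[ 0.97   0.242 -0.   ]
 [ 0.242 -0.97   0.002]
 [ 0.    -0.002 -1.   ]]
```

View pics/top0.png

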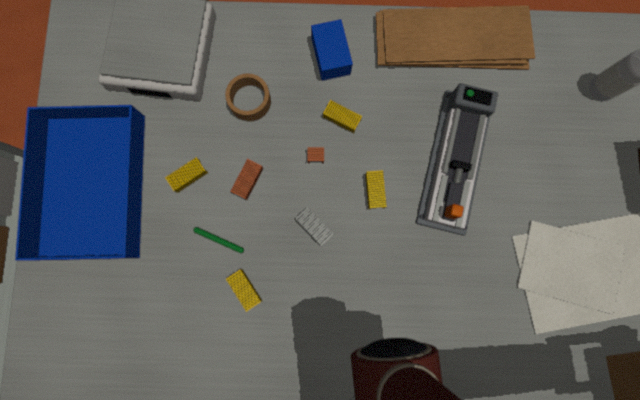

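View pics/side0.png

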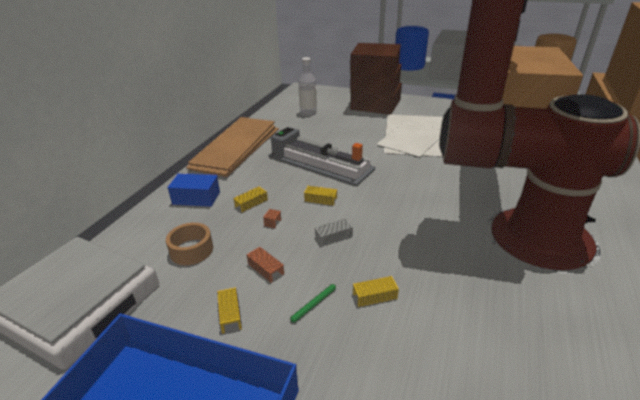

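The top view shows the stapler with its nose at about (475,97), the follower at (460,165) and the orange knob at (454,211). The full-length copper strip is at (246,180), the stub at (316,155) and the steel strip at (314,226). The side view agrees. Next I'll measure these.

```bash
python3 - <<'E'
from h import *
z=np.load("top0.npz");im,d=z["im"],z["d"];C=cam("top")
hsv=cv2.cvtColor(im,cv2.COLOR_RGB2HSV)
def rect(box,lo,hi,zp,name):
    m=cv2.inRange(hsv,lo,hi);k=np.zeros_like(m);x0,y0,x1,y1=box;k[y0:y1,x0:x1]=m[y0:y1,x0:x1]
    vu=np.argwhere(k>0);uv=vu[:,::-1]
    P=bydepth(C,uv,d[k>0]);print(name,len(uv),"depth z pct",np.percentile(P[:,2],[5,25,50,75,95]).round(4))
    top=P[:,2]>np.percentile(P[:,2],75)-0.006
    X=onplane(C,uv[top],zp)[:,:2]
    (c,s,a)=cv2.minAreaRect((X*1000).astype(np.float32));print(c,s,a, np.median(P[top],0).round(4))
rect((222,150,272,210),(0,90,60),(14,255,255),.028,"strip")
rect((300,140,332,170),(0,90,60),(14,255,255),.028,"stub")
rect((435,195,475,225),(4,150,120),(20,255,255),.097,"knob")
# height map of stapler area
uv=np.array([(u,v) for v in range(70,240) for u in range(405,510)])
P=bydepth(C,uv,d[uv[:,1],uv[:,0]])
for h0,h1,n in((.060,.08,"nose/follower"),(.092,.105,"knobtop"),(.01,.09,"body")):
    s=(P[:,2]>h0)&(P[:,2]<h1);print(n,s.sum())
    Q=P[s];print(cv2.minAreaRect((Q[:,:2]*1000).astype(np.float32)),Q.mean(0))
    if n[0]=="n":
        lab=np.zeros((400,640),np.uint8);lab[uv[s][:,1],uv[s][:,0]]=1
        nn,L,st,ce=cv2.connectedComponentsWithStats(lab)
        for i in range(1,nn):
            if st[i,4]>15:
                q=P[s][L[uv[s][:,1],uv[s][:,0]]==i];print(st[i],ce[i],cv2.minAreaRect((q[:,:2]*1000).astype(np.float32)),np.median(q[:,2]))
E
```

```text
strip 665 depth z pct [0.023  0.0272 0.0284 0.0294 0.0309]
(538.823486328125, 305.85638427734375) (37.319862365722656, 79.4314193725586) 65.27378845214844 [0.5383 0.3058 0.0285]
stub 244 depth z pct [0.0222 0.0271 0.0284 0.0298 0.0311]
(596.60498046875, 158.87640380859375) (31.224281311035156, 34.79161071777344) 1.558059811592102 [0.5967 0.1578 0.0286]
knob 108 depth z pct [0.0946 0.0964 0.0973 0.0981 0.1   ]
(473.05010986328125, -123.47643280029297) (19.86537742614746, 21.15669059753418) 74.95745849609375 [ 0.4732 -0.1234  0.0973]
nose/follower 1179
((601.661865234375, -155.67916870117188), (88.54810333251953, 289.6077575683594), 77.947509765625) [ 0.68601014 -0.17129469  0.07026965]
[454  83  45  31 970] [475.79484536  98.37113402] ((718.40087890625, -180.6796112060547), (88.55597686767578, 50.97396469116211), 77.71931457519531) 0.0712346605677791
[452 160  20  11 152] [461.59868421 165.06578947] ((571.5611572265625, -146.85623168945312), (40.96239471435547, 16.728641510009766), 79.093017578125) 0.06514936922951808
[445 205  12  14  45] [448.48888889 213.13333333] ((469.9310607910156, -116.10846710205078), (28.483552932739258, 13.419261932373047), 24.216856002807617) 0.07113663305801965
knobtop 146
((472.4327697753906, -123.65422821044922), (23.39743995666504, 24.027587890625), 75.15898132324219) [ 0.47231234 -0.12310914  0.09666534]
body 7043
((594.1380615234375, -151.82742309570312), (110.99431610107422, 314.68658447265625), 76.94408416748047) [ 0.59577948 -0.14432524  0.04195682]
```

The numbers agree with the given sizes: stapler 315x111, strip 79x37 with its top at z 0.028, knob top at 0.097. The bed comes out at about (0.640,-0.1625) with yaw -13.06°, the follower face 62 mm behind it and the knob 172 mm behind (rail ≈ 0.067). The strip is at (0.538,0.306), axis -24.7°. Next I move above the strip.

```bash
python3 -m handwheel '[0.0386,-0.0237,0,0,0,0, 0.0386,-0.0237,0,0,0,0, 0.0386,-0.0237,0,0,0,0, 0.0386,-0.0237,0,0,0,0, 0.0386,-0.0237,0,0,0,0, 0.0386,-0.0237,0,0,0,0, 0.0386,-0.0237,0,0,0,0, 0.0386,-0.0237,0,0,0,0, 0.0386,-0.0237,0,0,0,0, 0.0386,-0.0237,0,0,0,0, 0.0386,-0.0237,0,0,0,0]' 0
python3 -m handwheel '[0.0143,-0.0442,0,0,0,0, 0.0143,-0.0442,0,0,0,0, 0.0143,-0.0442,0,0,0,0, 0.0143,-0.0442,0,0,0,0, 0.0143,-0.0442,0,0,0,0, 0.0143,-0.0442,0,0,0,0, 0.0143,-0.0442,0,0,0,0, 0.0143,-0.0442,0,0,0,0, 0.0143,-0.0442,0,0,0,0, 0.0143,-0.0442,0,0,0,0, 0.0143,-0.0442,0,0,0,0, 0.0143,-0.0442,0,0,0,0, 0,0,0,0,0,7.75, 0,0,0,0,0,7.75, 0,0,0,0,0,7.75, 0,0,0,0,0,7.75, 0,0,0,0,0,7.75, 0,0,0,0,0,0]' 0
cat > look.py <<'E'
import sys
from h import *
def state(tx,ty,yaw):
    o=ctrl.get_obs();M=R.from_rotvec(o["tool_rot"]).as_matrix();p=np.array(o["tool_pos"])
    print("t",o["t"],"tcp",p.round(4),"yaw",np.degrees(np.arctan2(M[1,0],M[0,0])).round(2),"z",M[:,2].round(3),"F",np.round(o["contact_force"],1),"open",o["opening"],"q6",o["q"][5])
    print("tool-frame shift to target xy:",(M.T@(np.array([tx,ty,p[2]])-p)).round(4),"turn z",(-(yaw-np.degrees(np.arctan2(M[1,0],M[0,0]))))); return o
E
python3 - <<'E'
from look import *
o=state(.538,.306,-24.7);C=cam("wrist",o);im,d=optics.get_image("wrist");cv2.imwrite("pics/w1.png",im[...,::-1])
hsv=cv2.cvtColor(im,cv2.COLOR_RGB2HSV);m=cv2.inRange(hsv,(0,90,60),(14,255,255))
n,L,st,ce=cv2.connectedComponentsWithStats(m)
for i in range(1,n):
    if st[i,4]>300:
        k=L==i;uv=np.argwhere(k)[:,::-1];P=bydepth(C,uv,d[k]);top=abs(P[:,2]-.028)<.004
        if top.sum()<50: print(st[i]);continue
        X=onplane(C,uv[top],.028)[:,:2];print(st[i],np.percentile(P[:,2],[50,90]),cv2.minAreaRect((X*1000).astype(np.float32)))
E
```

```text
t: 1.2
tool_pos: [0.5011, -0.2488, 0.2309]
tool_rot: [-3.118, -0.384, 0.001]
contact_force: [0.0, -0.4, 0.5]
opening: 0.0852
t: 3.0
tool_pos: [0.5379, 0.3056, 0.2306]
tool_rot: [3.068, -0.672, -0.001]
contact_force: [0.2, -0.7, -0.3]
opening: 0.0852
t 3.0 tcp [0.5379 0.3056 0.2306] yaw -24.7 z [-0.001 -0.    -1.   ] F [ 0.2 -0.7 -0.3] open 0.08518217123148408 q6 2.3983905746406524
tool-frame shift to target xy: [-0.0001 -0.0005 -0.    ] turn z -0.004741970183616218
[ 401   31   52   47 1437] [0.02929564 0.03041547] ((599.64990234375, 159.39859008789062), (30.344463348388672, 38.28559494018555), 1.2143322229385376)
[ 296  131   36   77 2472] [0.0294361  0.03044286] ((541.7052612304688, 307.1961364746094), (35.46636199951172, 80.99110412597656), 65.2509994506836)
[592 348  48  32 481]
```

View pics/w1.png

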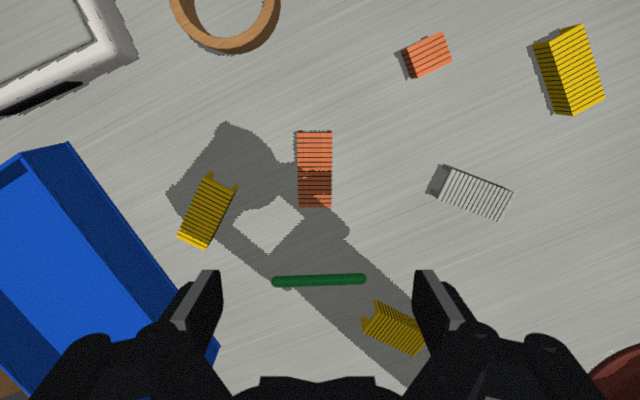

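The wrist view shows the copper strip at (314,168), lined up with the tool, and the fingers clear of the neighbouring parts. The wrist and top estimates differ by about 3 mm, so I go between them. I then go down and grip, with the TCP at z ≈ 0.010.

```bash
python3 -m handwheel '[0.002,-0.002,0.04,0,0,0, 0,0,0.04,0,0,0, 0,0,0.04,0,0,0, 0,0,0.04,0,0,0, 0,0,0.03,0,0,0, 0,0,0.02,0,0,0, 0,0,0.01,0,0,0, 0,0,0,0,0,0, 0,0,0,0,0,0]' 0
python3 -m handwheel '[0,0,0,0,0,0, 0,0,0,0,0,0, 0,0,0,0,0,0, 0,0,0,0,0,0, 0,0,0,0,0,0, 0,0,0,0,0,0, 0,0,0,0,0,0, 0,0,0,0,0,0]' 1 40
```

```text
t: 3.95
tool_pos: [0.5416, 0.307, 0.0124]
tool_rot: [-3.068, 0.671, -0.002]
contact_force: [0.6, -0.1, -0.1]
opening: 0.0855
t: 4.75
tool_pos: [0.5415, 0.307, 0.0123]
tool_rot: [-3.068, 0.672, -0.002]
contact_force: [0.4, 0.4, 5.3]
opening: 0.035
```

Gripped at 35 mm opening. Now I lift, turn to the channel's direction and go above the bed for a close look.

```bash
python3 -m handwheel '[0,0,-0.02,0,0,0, 0,0,-0.04,0,0,-2.91, 0,0,-0.04,0,0,-2.91, 0,0,-0.04,0,0,-2.91, 0,0,-0.03,0,0,-2.91, 0.0184,0.0395,0,0,0,0, 0.0184,0.0395,0,0,0,0, 0.0184,0.0395,0,0,0,0, 0.0184,0.0395,0,0,0,0, 0.0184,0.0395,0,0,0,0, 0.0184,0.0395,0,0,0,0, 0.0184,0.0395,0,0,0,0, 0.0184,0.0395,0,0,0,0, 0.0184,0.0395,0,0,0,0, 0.0184,0.0395,0,0,0,0, 0.0184,0.0395,0,0,0,0, 0,0,0,0,0,0, 0,0,0,0,0,0]'
python3 - <<'E'
from look import *
o=state(.640,-.1625,-13.06);C=cam("wrist",o);im,d=optics.get_image("wrist");cv2.imwrite("pics/w2.png",im[...,::-1])
vu=np.argwhere(d>0);P=bydepth(C,vu[:,::-1],d[d>0])
u=np.array([np.cos(np.radians(-13.06)),np.sin(np.radians(-13.06))]);v=np.array([-u[1],u[0]])
B=np.c_[(P[:,:2]-[.640,-.1625])@u,(P[:,:2]-[.640,-.1625])@v,P[:,2]]
s=(B[:,2]>.065)&(B[:,2]<.076)&(B[:,0]>35)|((B[:,2]>.064)&(B[:,2]<.078)&(B[:,0]>.035)&(abs(B[:,1])<.06))
Q=B[s];print("nose",len(Q),Q.min(0),Q.max(0),np.median(Q,0),cv2.minAreaRect((Q[:,:2]*1000).astype(np.float32)))
for x in(.02,.03,.04,.05):
    k=(abs(B[:,0]-x)<.003)&(abs(B[:,1])<.06)&(B[:,2]<.06)
    q=B[k]; f=q[abs(q[:,2]-.040)<.004];w=q[q[:,2]>.030]
    print(x,k.sum(),"floor y",np.percentile(f[:,1],[2,98]).round(4) if len(f) else None,"body y",np.percentile(w[:,1],[1,99]).round(4) if len(w) else None)
E
```

```text
t: 6.55
tool_pos: [0.6388, -0.163, 0.1798]
tool_rot: [-3.12, 0.361, 0.004]
contact_force: [-0.1, 0.2, -0.8]
opening: 0.035
t 6.55 tcp [ 0.6388 -0.163   0.1798] yaw -13.19 z [-0.002  0.001 -1.   ] F [-0.1  0.2 -0.8] open 0.035028537401195846 q6 1.4382020212368147
tool-frame shift to target xy: [ 0.001  -0.0007 -0.    ] turn z -0.13227856669762694
nose 8076 [ 0.05820885 -0.04290295  0.06415412] [0.10795049 0.04515848 0.07799647] [ 8.40271642e-02 -5.44703849e-05  7.18807660e-02] ((83.18244171142578, 1.081207275390625), (49.61292266845703, 88.12220001220703), 0.48802512884140015)
0.02 831 floor y [-0.0375  0.0391] body y [-0.0376  0.0395]
0.03 859 floor y [-0.0371  0.0395] body y [-0.0375  0.0399]
0.04 894 floor y [-0.0373  0.0389] body y [-0.0375  0.0392]
0.05 936 floor y [-0.0369  0.0394] body y [-0.0372  0.04  ]
```

View pics/w2.png

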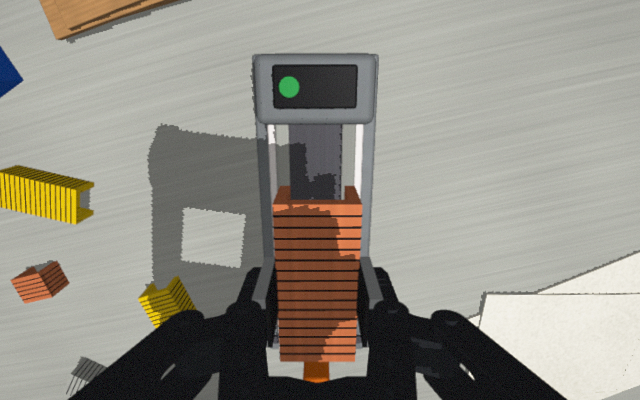

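The wrist view shows the strip held straight between the nose (315,90) and the knob (317,372), over the channel and aligned with it. The nose measures about +3 mm in x and +1 mm in y against my bed estimate, so I make a small correction and descend.

```bash
python3 -m handwheel '[0.003,-0.0014,0.02,0,0,0, 0,0,0.03,0,0,0, 0,0,0.03,0,0,0, 0,0,0.02,0,0,0, 0,0,0.01,0,0,0, 0,0,0.005,0,0,0, 0,0,0.005,0,0,0, 0,0,0,0,0,0, 0,0,0,0,0,0]'
python3 -m handwheel '[0,0,0.003,0,0,0, 0,0,0.002,0,0,0, 0,0,0.002,0,0,0, 0,0,0,0,0,0]'
python3 - <<'E'
from look import *
state(.6415,-.1620,-13.06)
E
```

```text
t: 7.5
tool_pos: [0.6436, -0.1619, 0.0625]
tool_rot: [3.121, -0.358, 0.003]
contact_force: [-0.4, 0.1, -1.1]
opening: 0.0347
t: 7.9
tool_pos: [0.6425, -0.1617, 0.0538]
tool_rot: [-3.121, 0.358, 0.001]
contact_force: [0.1, -0.0, -1.3]
opening: 0.0347
t 7.9 tcp [ 0.6425 -0.1617  0.0538] yaw -13.09 z [-0.001  0.    -1.   ] F [ 0.1 -0.  -1.3] open 0.03471486576525058 q6 1.4405795018617193
tool-frame shift to target xy: [-0.0009  0.0006  0.    ] turn z -0.032846865478106224
```

```bash
python3 -m handwheel '[0,0,0.001,0,0,0, 0,0,0.001,0,0,0, 0,0,0,0,0,0]'
python3 -m handwheel '[0,0,0,0,0,0, 0,0,0,0,0,0, 0,0,0,0,0,0, 0,0,0,0,0,0, 0,0,0,0,0,0]' 0.2
python3 -m handwheel '[0,0,-0.01,0,0,0, 0,0,-0.03,0,0,0, 0,0,-0.04,0,0,0, 0,0,-0.04,0,0,0, 0,0,-0.03,0,0,0, 0,0,0,0,0,0, 0,0,0,0,0,0]' 0
python3 - <<'E'
from look import *
o=state(.6415,-.1620,-13.06);C=cam("wrist",o);im,d=optics.get_image("wrist");cv2.imwrite("pics/w3.png",im[...,::-1])
hsv=cv2.cvtColor(im,cv2.COLOR_RGB2HSV);m=cv2.inRange(hsv,(0,90,60),(14,255,255))
n,L,st,ce=cv2.connectedComponentsWithStats(m);i=1+np.argmax(st[1:,4]);k=(L==i)&(d>0)
uv=np.argwhere(k)[:,::-1];P=bydepth(C,uv,d[k]);print(np.percentile(P[:,2],[5,25,50,75,95]))
t=abs(P[:,2]-np.percentile(P[:,2],60))<.005;A=np.c_[P[t,:2],np.ones(t.sum())];print("slope",np.linalg.lstsq(A,P[t,2],rcond=None)[0])
print(cv2.minAreaRect((onplane(C,uv[t],.068)[:,:2]*1000).astype(np.float32)))
T=optics.get_image("top")[0];cv2.imwrite("pics/t3.png",T[...,::-1])
E
```

```text
t: 8.2
tool_pos: [0.6429, -0.1618, 0.0524]
tool_rot: [3.121, -0.358, 0.0]
contact_force: [0.6, -0.0, -0.5]
opening: 0.0349
t: 8.7
tool_pos: [0.6429, -0.1617, 0.0524]
tool_rot: [3.121, -0.358, 0.0]
contact_force: [-0.4, -0.4, 0.2]
opening: 0.0686
t: 9.4
tool_pos: [0.6434, -0.1619, 0.2041]
tool_rot: [3.121, -0.358, 0.004]
contact_force: [0.7, -0.0, -0.2]
opening: 0.0853
t 9.4 tcp [ 0.6434 -0.1619  0.2041] yaw -13.08 z [ 0.003 -0.001 -1.   ] F [ 0.7 -0.  -0.2] open 0.08526828492207598 q6 1.4405503127306234
tool-frame shift to target xy: [-0.0018  0.0005 -0.    ] turn z -0.023896464526043104
[0.06760947 0.06889184 0.06938446 0.06986729 0.07053441]
slope [0.00135547 0.00352566 0.06913064]
((625.3234252929688, -157.006591796875), (36.4178352355957, 44.43208694458008), 76.8881607055664)
```

View pics/w3.png

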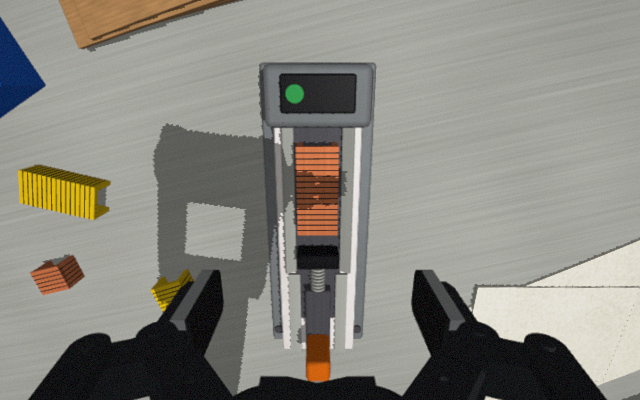

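The strip lies flat in the channel, front edge at row 142 against the nose edge at row 126, and the follower at (318,257) is behind it. Its top is level at z ≈ 0.069 and the rail is still out. Now I go over the knob, descend and pinch it.

```bash
python3 -m handwheel '[-0.0434,0,0,0,0,0, -0.0434,0.0005,0,0,0,0, -0.0434,0,0,0,0,0, -0.0434,0,0,0,0,0, 0,0,0,0,0,0, 0,0,0.04,0,0,0, 0,0,0.04,0,0,0, 0,0,0.03,0,0,0, 0,0,0.02,0,0,0, 0,0,0.007,0,0,0, 0,0,0,0,0,0, 0,0,0,0,0,0]' 0
python3 -m handwheel '[0,0,0,0,0,0, 0,0,0,0,0,0, 0,0,0,0,0,0, 0,0,0,0,0,0, 0,0,0,0,0,0, 0,0,0,0,0,0, 0,0,0,0,0,0, 0,0,0,0,0,0]' 1 60
python3 -c "
from look import *
state(.474,-.1231,-13.06)"
```

```text
t: 10.7
tool_pos: [0.4743, -0.1232, 0.066]
tool_rot: [3.121, -0.358, 0.001]
contact_force: [0.4, 0.2, -0.1]
opening: 0.0854
t: 11.5
tool_pos: [0.4738, -0.1232, 0.0659]
tool_rot: [3.121, -0.358, 0.0]
contact_force: [-2.4, -0.8, 6.4]
opening: 0.023
t 11.5 tcp [ 0.4738 -0.1232  0.0659] yaw -13.08 z [ 0.    -0.001 -1.   ] F [-2.4 -0.8  6.4] open 0.022964379786827877 q6 1.3929985770749986
tool-frame shift to target xy: [ 0.0002 -0.0001 -0.    ] turn z -0.019695448154362083
```

Knob pinched at 23 mm opening. Now I slide it about 62 mm along +x at a moderate pace, then creep the rest while watching the force.

```bash
python3 -m handwheel '[0.005,0,0,0,0,0, 0.008,0,0,0,0,0, 0.008,0,0,0,0,0, 0.008,0,0,0,0,0, 0.008,0,0,0,0,0, 0.008,0,0,0,0,0, 0.008,0,0,0,0,0, 0.005,0,0,0,0,0, 0.003,0,0,0,0,0, 0,0,0,0,0,0]'
python3 -m handwheel '[0.002,0,0,0,0,0, 0.002,0,0,0,0,0, 0,0,0,0,0,0]'
python3 -c "
from look import *
state(.474+.067*.974,-.1231-.067*.226,-13.06)"
```

```text
t: 12.5
tool_pos: [0.5322, -0.1367, 0.0659]
tool_rot: [-3.121, 0.358, 0.006]
contact_force: [-9.0, 1.6, 9.7]
opening: 0.0233
t: 12.8
tool_pos: [0.5356, -0.1375, 0.0659]
tool_rot: [-3.121, 0.358, 0.007]
contact_force: [-10.0, 0.9, 11.3]
opening: 0.023
t 12.8 tcp [ 0.5356 -0.1375  0.0659] yaw -13.07 z [-0.004  0.001 -1.   ] F [-10.    0.9  11.3] open 0.02304398757300404 q6 1.4139713361926063
tool-frame shift to target xy: [ 0.0037 -0.0001 -0.    ] turn z -0.009386044798622706
```

```bash
python3 -m handwheel '[0.002,0,0,0,0,0, 0.001,0,0,0,0,0, 0,0,0,0,0,0]'
python3 -m handwheel '[0.0015,0,0,0,0,0, 0.0015,0,0,0,0,0, 0,0,0,0,0,0]'
```

```text
t: 13.1
tool_pos: [0.5383, -0.1381, 0.0659]
tool_rot: [-3.121, 0.358, 0.007]
contact_force: [-10.9, 1.6, 11.4]
opening: 0.0234
t: 13.4
tool_pos: [0.5396, -0.1384, 0.0659]
tool_rot: [-3.12, 0.357, 0.015]
contact_force: [-19.2, 1.5, 17.2]
opening: 0.0233
```

```bash
python3 -m handwheel '[0.0015,0,0,0,0,0, 0,0,0,0,0,0]'
```

```text
t: 13.6
tool_pos: [0.5396, -0.1384, 0.0659]
tool_rot: [-3.12, 0.356, 0.022]
contact_force: [-24.7, 4.3, 22.1]
opening: 0.0232
```

The rail is against its end stop: the force rises and the knob no longer moves. I back off the command, release, retreat and check.

```bash
python3 -m handwheel '[-0.002,0,0,0,0,0, 0,0,0,0,0,0]'
python3 -m handwheel '[0,0,0,0,0,0, 0,0,0,0,0,0, 0,0,0,0,0,0, 0,0,0,0,0,0, 0,0,0,0,0,0]' 0
python3 -m handwheel '[0,0,-0.02,0,0,0, 0,0,-0.04,0,0,0, 0,0,-0.04,0,0,0, 0,0,-0.04,0,0,0, -0.04,0,-0.02,0,0,0, -0.04,0,0,0,0,0, -0.02,0,0,0,0,0, 0,0,0,0,0,0, 0,0,0,0,0,0]'
python3 - <<'E'
from look import *
o=state(.54,-.138,-13.06);C=cam("wrist",o);im,d=optics.get_image("wrist");cv2.imwrite("pics/w4.png",im[...,::-1])
hsv=cv2.cvtColor(im,cv2.COLOR_RGB2HSV);m=cv2.inRange(hsv,(0,90,40),(18,255,255))
vu=np.argwhere((d>0)&(m>0));P=bydepth(C,vu[:,::-1],d[vu[:,0],vu[:,1]])
a=np.radians(-13.06);u=np.array([np.cos(a),np.sin(a)]);v=np.array([-u[1],u[0]]);q=P[:,:2]-[.6415,-.162];B=np.c_[q@u,q@v,P[:,2]]
for n,lo,hi in(("strip",.063,.075),("knob",.092,.102)):
    Q=B[(B[:,2]>lo)&(B[:,2]<hi)&(abs(B[:,1])<.04)&(B[:,0]>-.2)];print(n,len(Q),np.percentile(Q,[1,50,99],axis=0).round(4).tolist())
E
```

```text
t: 13.8
tool_pos: [0.5397, -0.1384, 0.0659]
tool_rot: [-3.121, 0.357, 0.012]
contact_force: [-15.1, 1.5, 13.3]
opening: 0.0234
t: 14.3
tool_pos: [0.5424, -0.1388, 0.0651]
tool_rot: [-3.121, 0.358, 0.0]
contact_force: [-0.2, -0.4, 0.4]
opening: 0.0851
t: 15.2
tool_pos: [0.4453, -0.1163, 0.2255]
tool_rot: [3.121, -0.358, 0.002]
contact_force: [0.1, -1.3, 0.6]
opening: 0.0853
t 15.2 tcp [ 0.4453 -0.1163  0.2255] yaw -13.09 z [ 0.001 -0.    -1.   ] F [ 0.1 -1.3  0.6] open 0.08531336977145242 q6 1.381737713191088
tool-frame shift to target xy: [ 0.0972 -0.0003  0.0001] turn z -0.033082073168824166
strip 4 [[-0.1155, 0.0003, 0.0713], [-0.1155, 0.0015, 0.0722], [-0.1155, 0.0044, 0.0738]]
knob 985 [[-0.115, -0.0113, 0.0945], [-0.1034, 0.0002, 0.098], [-0.0919, 0.0117, 0.0998]]
```

View pics/w4.png

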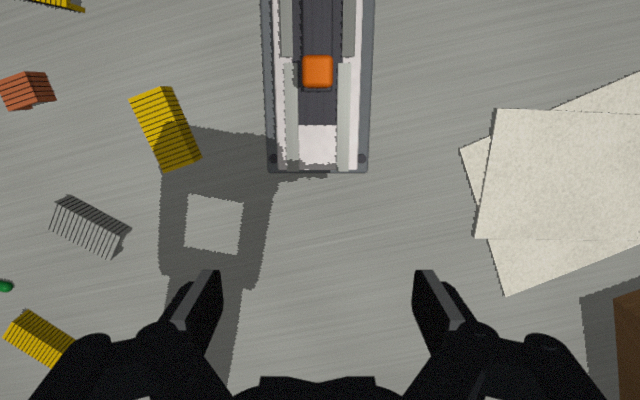

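The orange knob is at (317,71), about -103 mm from the bed (closed is -105). The strip is out of this picture, so I check it with the top camera.

```bash
python3 - <<'E'
from h import *
im,d=optics.get_image("top");C=cam("top");cv2.imwrite("pics/t4.png",cv2.resize(im[40:260,380:540],None,fx=3,fy=3,interpolation=cv2.INTER_CUBIC)[...,::-1][:600])
hsv=cv2.cvtColor(im,cv2.COLOR_RGB2HSV);m=cv2.inRange(hsv,(0,90,40),(20,255,255));k=np.zeros_like(m);k[70:240,405:510]=m[70:240,405:510]
vu=np.argwhere((k>0)&(d>0));P=bydepth(C,vu[:,::-1],d[vu[:,0],vu[:,1]])
a=np.radians(-13.06);u=np.array([np.cos(a),np.sin(a)]);v=np.array([-u[1],u[0]]);q=P[:,:2]-[.640,-.1625];B=np.c_[q@u,q@v,P[:,2]]
for n,lo,hi in(("strip",.062,.075),("knob",.092,.102)):
    s=(B[:,2]>lo)&(B[:,2]<hi)&((B[:,0]>-.07)==(n=="strip"));Q=B[s];print(n,len(Q))
    if len(Q)>5: print(np.percentile(Q,[1,50,99],axis=0).round(4).tolist(),cv2.minAreaRect((Q[:,:2]*1000).astype(np.float32)))
E
```

```text
strip 672
[[-0.024, -0.0172, 0.063], [0.0152, 0.001, 0.0685], [0.0562, 0.0185, 0.0718]] ((16.202571868896484, 0.5644435882568359), (38.1024284362793, 83.48860168457031), 88.25509643554688)
knob 144
[[-0.1163, -0.0111, 0.0922], [-0.1052, 0.0007, 0.0971], [-0.0929, 0.012, 0.0994]] ((-104.36601257324219, 0.018553733825683594), (23.670120239257812, 24.573593139648438), 84.69839477539062)
```

View pics/t4.png

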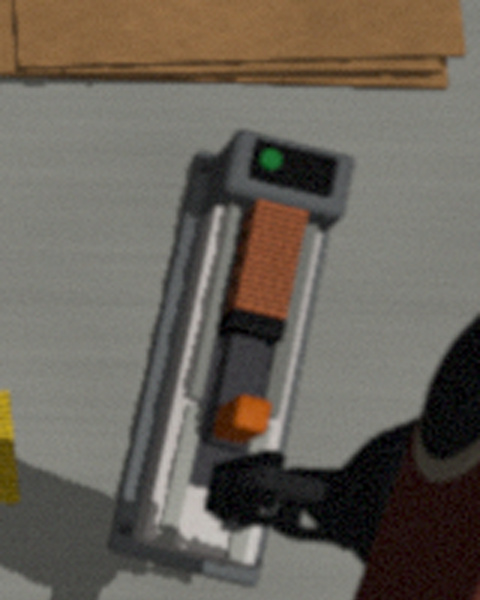

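The crop shows the strip flat and straight against the nose at (270,260), the follower behind it at (252,325) and the knob home at (243,417), with the gripper clear above. Measured: strip x ≈ 15 mm, y ≈ 1 mm, top at 0.0685; knob at -105 mm.

```bash
python3 -c "
from station import ctrl
ctrl.finish_job()"
```

```text
the job is handed in; nothing more can be done
```

The stapler is reloaded and the job handed in at about 15 s of the 50 s allowed; no verdict was reported. I gripped the copper strip across its width, laid it flat in the channel with the rail about 67 mm out, then pinched the orange knob and slid the rail home. It came up against its end stop: force rose to about 25 N and the knob stopped moving. I then let go and backed the gripper clear.

**Last checks, in the bed frame:**
- **Strip:** x ≈ 15 mm, y ≈ 1 mm, with its top at z ≈ 0.0685 m, so it sits on the channel floor and against the nose. It looked aligned with the channel; the measured outline was within about 2° of it.
- **Knob:** about -105 mm by the top camera and -103 mm by the wrist camera, where -105 mm is closed.

**Disagreements:** the wrist and top cameras differed by about 2–3 mm in x, within tolerance. The last wrist picture did not include the strip, so its final position rests on the top camera alone. No check failed.

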